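# Fold down the stand's shelf and stack the covers

### The job

Fold the stand's hinged flap up until it stands upright by itself and let go of it; then take a fresh hold at its free edge and lower it gently over towards the robot, all the way down onto its stop arms, so that it makes a level shelf. Then lay the wide channel cover in the middle of the shelf plate, lengthwise along the hinge and open side down, and stack the narrow cover squarely on top of it, centred, leaving the mug and the contactor alone.

Things in the scene. Friction and masses are not known exactly. Their poses are not given: they have to be found in the camera images.
- stand: Grey steel stand, fixed on the bench, 144 (x) x 220 (y) x 115 (z) mm on a foot plate. Origin on its underside, 41 mm behind the hinge axis; y along the hinge, x to the rear (about world +x), z up. Its body spans x = -35 to 110 mm. Two dark stop arms at y = +-95 mm reach forward to x = -99 mm, pads at z = 107 mm.
- flap (a joint): Hinge of the flap, rad; axis along the stand's y at stand x = -41, z = 110 mm. 0: closed, level over the box and out behind it; 1.57: upright; 3.14 (limit): folded over to the front, level, on the stop arms. The hinge has 0.09 N m of friction: within about 12 degrees of upright the flap (about 0.35 kg) stays where it is left; further out it falls.
- flap_bar (a point): Middle of the round bar (12 mm dia., 220 mm long, along the hinge) that is the flap's free edge, 130 mm from the hinge axis. Beside it a hand slot goes through the flap, 76 to 124 mm from the axis, 112 mm long. Closed, the bar lies sunk between the stand's boss and rear rail and cannot be gripped; upright, it can be. Flap: aluminium, 6 mm thick, 220 mm wide.
- flap_handle (a point): Middle of the steel bow handle's grip, a 10 mm round rod, 140 mm long, along the hinge, 98 mm from the hinge axis and 35 mm off the flap's mid-plane on its outer face (up when the flap is closed, towards the robot when upright, underneath when folded over).
- flap_rest (a point): Middle of the solid shelf plate (6 to 76 mm from the hinge axis, 220 mm along it) on the flap's inner face, 41 mm from the axis. That face is down when the flap is closed and up, at z = 113 mm, when it is folded over.
- cover_wide: The wider of two galvanised folded-steel channel covers, 54 (x) x 120 (y) x 16.5 (z) mm, lying open side down, 0.11 kg. Origin at the centre of its underside, y along its length.
- cover_narrow: The narrower channel cover, 38 (x) x 120 (y) x 16.5 (z) mm, lying open side down, 0.11 kg. Origin at the centre of its underside, y along its length.
- mug: Bystander: white mug, 78 mm wide, 97 mm high. Origin at the middle of its underside.
- contactor: Bystander: contactor (grey and black electrical switch block), 80 x 45 x 82 mm. Origin at the centre of its underside.
Mind the look-alikes: they are no part of the job. Leave any blue or green look-alike of the cover_wide alone.

How it is judged (in metres and radians):
On the way, in this order (a step that is already met when the one before it is completed fails the run):
1. the flap stands upright by itself, untouched (value of joint flap between 1.25 and 1.9 rad and velocity of joint flap between -0.1 and 0.1 rad/s and contact force between each of the fingers, the arm and anything else below 0.1 N), for 0.3 s.
2. the flap lies on its stop arms (value of joint flap above 3.08 rad), for 0.2 s.
3. the wide cover lies in the middle of the shelf plate along the hinge (value of joint flap above 3.08 rad and horizontal distance between cover_wide and flap_rest below 0.015 m and angle between the y axis of cover_wide and the y axis of stand, either way round below 0.15 rad and angle between cover_wide's own z axis and vertical below 0.08 rad and height (world z) of cover_wide between 0.107 and 0.12 m), for 0.2 s.
At the end, for the whole second after the job is handed in: Flap on its stop (above 3.08 rad); wide cover flat on it, open side down, within 15 mm of the middle of the shelf plate and 0.15 rad of the hinge direction; narrow cover flat on the wide one, open side down, centred within 8 mm, parallel within 0.1 rad; both released and at rest (all of step 3 and horizontal distance between cover_narrow and cover_wide below 0.008 m and angle between the y axis of cover_narrow and the y axis of cover_wide, either way round below 0.1 rad and angle between cover_narrow's own z axis and vertical below 0.08 rad and z of cover_narrow in the frame of cover_wide between 0.011 and 0.022 m and linear speed of each of cover_wide, cover_narrow below 0.02 m/s); the robot touches nothing.
It fails at once if the flap is dropped or slammed: past upright it turns faster than 4 rad/s, or faster than 2.5 rad/s near its stop ((value of joint flap above 1.8 rad and velocity of joint flap above 4 rad/s) or (value of joint flap above 2.9 rad and velocity of joint flap above 2.5 rad/s)).
It fails at once if the mug or the contactor is shifted by more than 25 mm (distance of any of mug, contactor from where it was at the start of the episode above 0.025 m).
It also fails if it takes over 72 s, if anything falls off the work surface, if the arm or the gripper's body presses on something with over 40 N, if the wrist force passes 120 N, or if a joint passes its speed limit or range.

### The arm

A 6-joint arm with a two-finger parallel gripper is mounted at the origin on a cart in front of the work surface, level with it; the furniture and walls round the work are solid. World frame = base frame: x ahead of the robot, y to its left, z up, the work surface at z = 0. Lengths are in mm, angles in rad, forces in N, time in s.
With the tool pointing down it reaches from about 350 to 775 mm from the base axis. Payload 7.3 kg.
Tool frame: the origin (TCP) lies at the very end of the fingers, on their centre line; the grasp point (between the pads) lies 19 mm behind it; z points along the fingers, y is the line along which they close (so a half turn about z gives the same grasp; the last joint's range is limited). The gripper opens to 92 mm and grips with 3 to 60 N. Pads are 19 mm wide; open, the fingers measure 130 mm over their backs; the gripper's body (75 mm by 190 mm) begins 47 mm behind the grasp point.
Start: joints at [-1.485, 0.342, 1.524, -0, 1.275, -0.146], TCP at [120.63, -510.973, 226.741] pointing down, gripper open.
Joint ranges: [-2.53, 2.53], [-0.77, 2.02], [0.04, 2.7], [-1, 4.14], [0.28, 2.66], [-3.11, 3.11]. Speed limits (rad/s): [2.57, 2.57, 3.14, 3.14, 3.14, 3.14].

### API

Orientations are given as [roll, pitch, yaw] about the fixed x, y, z axes, in that order (R = Rz(yaw) Ry(pitch) Rx(roll)).
In Python, from plant import bot gives the robot as it stands.
- The arm moves only by the tool apply_moves, never from a script. Its argument "motion" is text: rows parted by semicolons, each of 4 numbers parted by spaces: the shift along the tool's x, y, z in m, then the turn about the tool's z in degrees. A call has 1 to 8 rows; each row shifts and turns the commanded pose from where the row before left it, along the tool's axes as they then stand; what a row does not reach is not made up. A row lasts 1/8 s, in which the tool goes at most 62.5 mm and 10.7 degrees, less where a joint would pass 70% of its speed; a pose out of reach is approached as far as the arm can. A call with a gripper value outside its range is refused whole. "fingers" is the opening, from -1 (shut) to 1 (fully open), set as the call begins (left out, the last holds). The fingers move at their own pace and stop on an object; the grip force is fixed at half the most. Time passes only in rows, so rows that do not move let the fingers close. It gives the time, the measured TCP pose, the force, the opening and the grip force at its end, in the units of the state.
- bot.get_obs(): the state, without advancing time (a new reading comes with each control period).
- bot.capture(name): name is "scene" or "side" or "wrist"; returns a dict with "img" (400x640x3 uint8, blue, green, red), "range_z" (400x640 float32, mm along the optical axis (not along the pixel's ray), 0 where there is no reading), "fx", "fy", "cx", "cy" (pixels), "D" ([k1, k2, p1, p2, k3] as OpenCV has them; the pictures are not rectified), "world_from_camera" (4x4, takes a point from camera to world coordinates); the wrist camera has in their place "mount" (4x4, takes a point from camera to tool coordinates, whose origin is the TCP and whose axes are the flange's). Camera axes: x right, y down, z forward; pixel columns grow to the right and rows downward; lengths in mm; the calibration is good to about 2 mm. A picture is of the moment at which its call begins: read the wrist's pose just before it.
- bot.close_job(): hands the job in; it is judged then, once.
Trained networks look in a picture, given as the dict that the camera call returned (one of the last four; its "shot" number tells which), for a name from the list of things; names that differ only in an ending like _2 or _b are one class to them, and where a whole thing is asked for, a point or a joint stands for the part that bears it (a point fixed in the world has none). Each returns a list of dicts, best first, with "p" (0 to 1); they miss things now and then, are a little off and sometimes report something else, mostly with a low value. They report only what shows in the picture. A call takes as long as a camera call. They do not tell look-alikes from the thing itself.
- bot.cut_out(picture, thing): "pixels" (400x640 bool, what is visible of it) and "point" ([column, row] in pixels, amid what is visible of it).
The state is a dict: "time": time; "joint_positions": joint angles; "dq": joint speeds; "tau": joint torques, N m; "tool_pos": TCP position; "tcp_rot": TCP orientation; "contact_force": force on the tool from outside, world axes, zero at the start; "moment": the same for the moment, N m; "grip_width": finger opening in mm; "finger_force": force on a finger pad.
Only numpy, scipy, OpenCV 4.12 (cv2) and the standard library are available. Lean on these libraries where they do the work, as an engineer would, in place of code of your own. Each camera call takes 0.05 s, during which the arm holds its last target. There are 200 camera calls.

## Working session

There is one attempt and no reset: what is moved stays moved. The work goes in short steps, Python scripts to look and compute and a tool call to move; the robot and the scene stay as the last step left them, time stands still between calls to the robot, and variables do not carry over. Pictures are saved under pics/ and viewed, at most 10 in all, crops included, and the job is handed in when it is done.

Besides the shell and the picture viewer there is one more tool, called after "Request:" by a JSON object that holds its "method" and its "body". apply_moves: Moves the arm, as the interface text tells. Its arguments: {"type":"object","properties":{"motion":{"type":"string"},"fingers":{"type":"number"}},"required":["motion"]}

```bash
ls; mkdir -p pics
cat > h.py <<'E'
import numpy as np, cv2
from scipy.spatial.transform import Rotation as R
from plant import bot
def T_tool(o):
    T=np.eye(4); T[:3,:3]=R.from_euler('xyz',o['tcp_rot']).as_matrix(); T[:3,3]=o['tool_pos']; return T
def shot(name):
    o=bot.get_obs(); p=bot.capture(name)
    p['W']=p['world_from_camera'] if name!='wrist' else T_tool(o)@np.array(p['mount'])
    return p
def pts(p,mask):
    v,u=np.nonzero(mask&(p['range_z']>0)); z=p['range_z'][v,u]
    K=np.array([[p['fx'],0,p['cx']],[0,p['fy'],p['cy']],[0,0,1.]])
    n=cv2.undistortPoints(np.stack([u,v],1).astype(np.float64)[:,None],K,np.array(p['D'],float))[:,0]
    P=np.c_[n*z[:,None],z]
    W=np.array(p['W']); return P@W[:3,:3].T+W[:3,3]
E
python3 - <<'E'
from h import *
o=bot.get_obs(); print(o)
a=shot('scene'); b=shot('side')
cv2.imwrite('pics/scene.png',a['img']); cv2.imwrite('pics/side.png',b['img'])
for n,p in (('scene',a),('side',b)):
    for t in ['stand','flap','flap_bar','flap_handle','cover_wide','cover_narrow','mug','contactor']:
        for r in bot.cut_out(p,t)[:4]:
            P=pts(p,r['pixels'])
            if len(P)>5: print(n,t,round(r['p'],2),np.round(r['point']),len(P),np.percentile(P,5,0).round(),np.median(P,0).round(),np.percentile(P,95,0).round())
E
```

```text
pics
{'time': 0.0, 'joint_positions': array([-1.48494682e+00,  3.42702566e-01,  1.52501367e+00, -1.21668946e-06,
        1.27537069e+00, -1.46002938e-01]), 'dq': array([ 0.00035292, -0.00068019, -0.00019373,  0.00020704, -0.00162833,
       -0.00011702]), 'tau': array([ 2.26890629e-04, -4.31245458e+01, -2.44221246e+01,  7.17328792e-02,
        5.61536278e-02, -1.47490937e-04]), 'tool_pos': array([ 120.62028321, -510.54748136,  226.05658121]), 'tcp_rot': array([-3.14011411e+00, -2.16242187e-04,  2.31852644e-01]), 'contact_force': array([-0.65221261,  0.33444585,  0.80350772]), 'moment': array([-0.0618458 ,  0.03878382,  0.01296887]), 'finger_force': 0.0, 'grip_width': 91.50373221387017}
scene stand 0.75 [267. 240.] 6801 [580.  46.   2.] [629. 172. 110.] [730. 259. 116.]
scene flap 0.58 [269. 233.] 2719 [596.  48. 110.] [644. 159. 113.] [711. 248. 146.]
scene flap_bar 0.66 [270. 235.] 2806 [595.  48. 109.] [644. 161. 112.] [713. 249. 146.]
scene flap_handle 0.79 [272. 227.] 2844 [595.  47. 109.] [645. 158. 112.] [715. 248. 146.]
scene cover_wide 0.95 [387. 204.] 575 [ 498. -260.    4.]
[... 604 characters left out ...]
 177.] 1179 [591.  43. 108.] [636. 153. 113.] [710. 243. 145.]
side flap_bar 0.65 [319. 175.] 1139 [593.  45. 108.] [636. 146. 114.] [706. 239. 147.]
side flap_handle 0.56 [321. 176.] 1164 [595.  44. 108.] [638. 151. 113.] [710. 244. 148.]
side cover_wide 0.84 [295. 278.] 575 [ 500. -265.   12.] [ 525. -210.   16.] [ 551. -154.   21.]
side cover_wide 0.58 [270. 204.] 431 [422.  85.   4.] [462. 132.  17.] [503. 183.  21.]
side cover_narrow 0.62 [289. 333.] 505 [ 482. -457.   12.] [ 501. -405.   18.] [ 520. -352.   22.]
side mug 0.93 [305. 146.] 531 [577. 360.  26.] [610. 379.  71.] [650. 435.  96.]
side contactor 0.81 [350. 288.] 676 [ 639. -310.    9.] [ 670. -288.   57.] [ 708. -263.   82.]
```

Run:
```python
import cv2,numpy as np
a=cv2.imread('pics/scene.png')
cv2.imwrite('pics/s2.png',cv2.resize(a[120:370,150:480],None,fx=2.4,fy=2.4,interpolation=cv2.INTER_CUBIC))
```

```text
(no output)
```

View pics/s2.png

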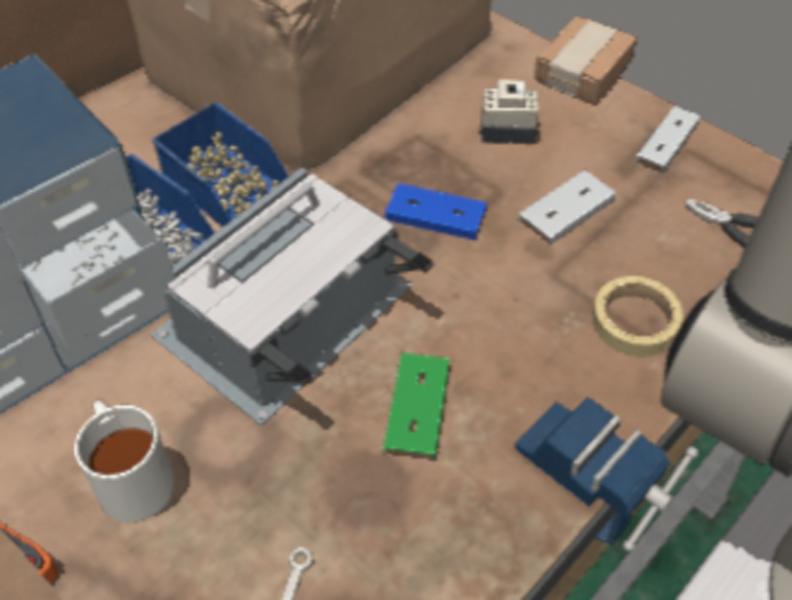

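The look-alikes for the wide cover are blue at scene (331,208), green at (328,286), and bare galvanised metal at (387,204). The galvanised one fits the description and is confirmed in the enlarged crop at (567,205). The narrow galvanised one is at scene (429,174). Next I'll measure poses.

```bash
cat >> h.py <<'E'
def rect(P):
    c,s,a=cv2.minAreaRect(P[:,:2].astype(np.float32)); return np.round(c,1),np.round(s,1),round(a,1)
def rows(pts, o=None, per=None):
    """world waypoints [(x,y,z,yaw_deg)] -> rows in tool axes"""
    o=o or bot.get_obs(); cur=np.r_[o['tool_pos'],np.degrees(o['tcp_rot'][2])]
    out=[]
    for w in pts:
        w=np.array(w,float); d=w-cur; d[3]=(d[3]+180)%360-180
        n=max(1,int(np.ceil(max(np.linalg.norm(d[:3])/55,abs(d[3])/10))))
        for i in range(n):
            y=np.radians(cur[3]+d[3]*i/n); v=d[:3]/n
            out.append('%.4f %.4f %.4f %.1f'%((np.cos(y)*v[0]+np.sin(y)*v[1])/1e3,(np.sin(y)*v[0]-np.cos(y)*v[1])/1e3,-v[2]/1e3,-d[3]/n))
        cur=w
    for i in range(0,len(out),8): print('; '.join(out[i:i+8]))
E
python3 - <<'E'
from h import *
a=shot('scene'); b=shot('side')
for n,p in (('scene',a),('side',b)):
    m=bot.cut_out(p,'flap')[0]['pixels']; m=cv2.dilate(m.astype(np.uint8),np.ones((5,5)))>0
    P=pts(p,m)
    H=P[P[:,2]>138]; c=H.mean(0); l=cv2.fitLine(H[:,:2].astype(np.float32),cv2.DIST_HUBER,0,.01,.01).ravel()
    t=(H[:,:2]-c[:2])@l[:2]
    print(n,'handle',len(H),c.round(1),(c[:2]+l[:2]*(t.max()+t.min())/2).round(1),np.ptp(t).round(),np.degrees(np.arctan2(l[1],l[0])).round(1))
    F=P[(P[:,2]>108)&(P[:,2]<118)]; print('top',rect(F), np.median(F[:,2]))
    for t in ['cover_wide','cover_narrow']:
        for r in bot.cut_out(p,t)[:3]:
            Q=pts(p,r['pixels']); col=p['img'][r['pixels']].mean(0).round(); Q=Q[(Q[:,2]>10)]; print(t,col,rect(Q),np.median(Q[:,2]).round(1))
# obstacle height map around stand
P=np.r_[pts(a,np.ones((400,640),bool)),pts(b,np.ones((400,640),bool))]
for x in range(380,880,40):
    print(x,[int(np.percentile(P[k][:,2],98)) if (k:=(abs(P[:,0]-x-20)<20)&(abs(P[:,1]-y-20)<20)).sum()>3 else -1 for y in range(-480,440,40)])
E
```

```text
scene handle 209 [683.9 151.9 147.1] [684.1 147.8] 149.0 -87.2
top (array([657.9, 145.8]), array([153.7, 220.6]), 3.3) 112.44224536561353
cover_wide [173.  88.  52.] (array([645.3, -87.5]), array([120.3,  60. ]), 26.2) 15.8
cover_wide [195. 197. 202.] (array([656.7, 145.7]), array([148.3, 220.5]), 3.5) 112.6
cover_narrow [193. 196. 196.] (array([ 501.4, -405.1]), array([ 38.3, 123.2]), 11.0) 15.6
side handle 172 [654.2 -81.4 284.5] [655.6 -71.6] 569.0 82.0
top (array([656.2, 141.2]), array([149.1, 230.8]), 1.7) 113.34721680346206
cover_wide [ 83. 144.  81.] (array([463.4, 136.5]), array([ 57.1, 124.7]), 33.6) 16.7
cover_wide [151.  98.  84.] (array([ 597.8, -113.3]), array([17.5, 59. ]), 27.4) 16.4
cover_wide [186. 194. 196.] (array([ 525. , -207.9]), array([128.3,  53.7]), 83.3) 16.7
cover_narrow [189. 197. 198.] (array([ 501.5, -402.5]), array([ 36.6, 127.1]), 8.8) 17.9
380 [4, 6, 5, 15, 14, 6, 4, 22, 27, 27, 21, 4, 4, 5, 5, 5, 17, 3, 4, 3, 5, 8, 8]
420 [4, 6, 6, 6, 6, 5, 4, 4, 4, 4, 4, 4, 4, 4, 18, 20, 19, 5, 4, 3, 10, 4, 3]
460 [19, 21, 21, 20, 6, 17, 16, 5, 5, 4, 4, 4, 3, 16, 20
[... 402 characters left out ...]
14, 3, 89, 96, 96]
660 [425, 463, 477, 485, 482, 467, 442, 71, 4, 18, 18, 16, 113, 148, 151, 150, 151, 150, 114, 2, 3, 88, 4]
700 [446, 489, 498, 503, 501, 488, 455, 414, 400, 16, 14, 0, 114, 117, 117, 118, 118, 149, 173, 174, 174, 174, 3]
740 [460, 507, 511, 520, 522, 518, 503, 423, 411, 391, 2, 2, -1, 115, 113, 112, -1, 269, 269, 264, 218, 260, 262]
780 [496, 513, 514, 519, 529, 534, 511, 455, 410, 392, 385, 244, 45, -1, 44, 40, 24, 270, 272, 272, 272, 271, 271]
820 [504, 513, 514, 520, 521, 532, 503, 468, 458, 410, 398, 381, 378, 25, 70, 71, 23, 271, 273, 272, 273, 273, 274]
860 [502, 524, 550, 550, 538, 517, 517, 476, 469, 447, 418, 396, 378, 26, 73, 72, 28, 272, 274, 273, 273, 273, 273]
```

View pics/side.png

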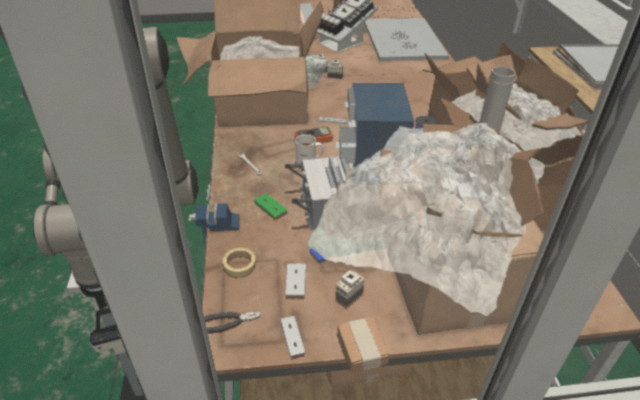

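Run:
```python
from h import *
a=shot('scene'); b=shot('side')
print(np.array(b['W'])[:3].round(2).tolist(), np.array(a['W'])[:3,3].round())
for p in (a,b):
  P=pts(p,np.ones((400,640),bool))
  for x in range(540,880,40):
    print(x,[int(np.percentile(P[k][:,2],98)) if (k:=(abs(P[:,0]-x-20)<20)&(abs(P[:,1]-y-20)<20)).sum()>3 else -1 for y in range(-480,440,40)])
P=pts(a,np.ones((400,640),bool))
k=(P[:,2]>130)&(P[:,0]<800)&(P[:,1]>140)&(P[:,1]<300)&(P[:,0]>690); print('cab',P[k].min(0)); 
for z in (150,200,250):
    q=P[k&(abs(P[:,2]-z)<20)]; print(z,len(q),np.percentile(q,2,0) if len(q) else '')
P=pts(b,bot.cut_out(b,'flap')[0]['pixels'])
H=P[(P[:,2]>138)&(P[:,2]<155)]; l=cv2.fitLine(H[:,:2].astype(np.float32),cv2.DIST_HUBER,0,.01,.01).ravel(); print(len(H),H.mean(0),H.min(0),H.max(0),l)
r=[x for x in bot.cut_out(a,'cover_wide')]
for x in r:
    Q=pts(a,x['pixels']);Q=Q[Q[:,2]>10]; print(a['img'][x['pixels']].mean(0),rect(Q))
```

```text
[[0.99, -0.07, 0.09, 465.97], [-0.11, -0.64, 0.76, -1228.41], [0.0, -0.76, -0.65, 1175.6]] [ 65. 561. 934.]
540 [385, 390, 396, 3, 2, 18, 18, 20, 17, 3, 2, 2, 104, 106, 2, 2, 2, 107, 105, 2, 2, 94, 94]
580 [389, 390, 439, 444, 2, 2, 3, 3, 18, 19, 17, 3, 112, 114, 114, 114, 115, 115, 113, 2, 2, 97, 96]
620 [403, 403, 453, 455, 452, 432, 425, 3, 16, 19, 19, 2, 115, 115, 114, 114, 115, 115, 114, 3, 2, 95, 96]
660 [423, 460, 473, 483, 483, 468, 441, 407, 3, 19, 18, 17, 113, 147, 150, 151, 150, 149, 114, 2, 3, 88, 3]
700 [445, 484, 496, 501, 502, 491, 454, 414, 399, 17, 15, 3, 114, 117, 117, 117, 117, 116, 172, 173, 173, 173, 2]
740 [457, 501, 508, 518, 520, 518, 504, 425, 411, 391, 3, 2, -1, 115, 114, -1, -1, 269, 269, 265, 238, 261, 262]
780 [2, 303, 308, 310, 525, 530, 512, 454, 409, 392, 384, 239, 47, -1, 41, 43, 23, 271, 271, 270, 271, 270, 270]
820 [3, 247, 253, 263, 310, 516, 502, 469, 456, 409, 398, 381, 376, 24, 70, 72, 24, 270, 271, 271, 271, 271, 271]
860 [1, -1, -1, -1, 503, 516, 515, 473, 469, 444, 418, 396, 376, 27, 72, 72, 29, 270, 271, 271, 271, 271, 271]
540 [386, 397, 41
[... 1108 characters left out ...]
1 [772.738679   235.70992721 231.27972774]
64 [684.39380232 134.02476364 147.84692235] [676.80576921  66.14139338 138.93254956] [693.0800057  214.64561851 154.71098708] [ 6.7638293e-02 -9.9770993e-01  6.8385895e+02  1.3435443e+02]
[191.21157324 193.97106691 193.38336347] (array([ 526.6, -207. ]), array([120.6,  56.2]), 83.0)
[174.62616822  87.43457944  50.2305296 ] (array([645.6, -88. ]), array([120.6,  58.9]), 25.3)
[ 82.35526316 154.88636364  67.57655502] (array([467.5, 137.5]), array([ 54. , 120.5]), 34.3)
[109.05078125 121.10416667 136.35351562] (array([618.9, 403.3]), array([91. , 77.9]), 19.9)
[115.86313869 125.06751825 130.12226277] (array([ 675.9, -269.9]), array([72.7, 50.1]), 39.4)
```

```bash
python3 -c "
from h import *
rows([(400,-194,260,60),(684,130,260,93.3)])"
```

```text
0.0431 -0.0305 -0.0042 -5.8; 0.0460 -0.0260 -0.0042 -5.8; 0.0484 -0.0212 -0.0042 -5.8; 0.0503 -0.0162 -0.0042 -5.8; 0.0517 -0.0110 -0.0042 -5.8; 0.0525 -0.0056 -0.0042 -5.8; 0.0528 -0.0003 -0.0042 -5.8; 0.0526 0.0051 -0.0042 -5.8
0.0528 0.0105 -0.0000 -4.2; 0.0519 0.0143 -0.0000 -4.2; 0.0507 0.0180 -0.0000 -4.2; 0.0493 0.0217 -0.0000 -4.2; 0.0476 0.0252 -0.0000 -4.2; 0.0456 0.0286 -0.0000 -4.2; 0.0435 0.0318 -0.0000 -4.2; 0.0410 0.0349 -0.0000 -4.2
```

Request:
{"method": "apply_moves", "body": {"motion": "0.043 -0.0305 -0.004 -5.8; 0.046 -0.026 -0.004 -5.8; 0.0485 -0.021 -0.004 -5.8; 0.05 -0.016 -0.004 -5.8; 0.0515 -0.011 -0.004 -5.8; 0.0525 -0.0055 -0.004 -5.8; 0.053 0 -0.004 -5.8; 0.0525 0.005 -0.004 -5.8"}}

```text
time: 2.5
tool_pos: [401.9, -193.9, 259.1]
tcp_rot: [3.141, 0.0, 1.045]
contact_force: [0.3, -1.0, 0.3]
grip_width: 92.0
finger_force: 0.0
```

Request:
{"method": "apply_moves", "body": {"motion": "0.053 0.0105 0 -4.2; 0.052 0.0145 0 -4.2; 0.0505 0.018 0 -4.2; 0.0495 0.0215 0 -4.2; 0.0475 0.025 0 -4.2; 0.0455 0.0285 0 -4.2; 0.0435 0.032 0 -4.2; 0.041 0.035 0 -4.2"}}

```text
time: 3.5
tool_pos: [687.0, 129.1, 258.7]
tcp_rot: [3.141, 0.0, 1.63]
contact_force: [0.5, -1.0, 0.2]
grip_width: 91.6
finger_force: 0.0
```

Run:
```python
from h import *
o=bot.get_obs(); print(o['tool_pos'],o['tcp_rot'],o['joint_positions'],o['time'])
p=shot('wrist'); cv2.imwrite('pics/w1.png',p['img'])
P=pts(p,np.ones((400,640),bool))
k=(P[:,2]>141)&(P[:,2]<156)&(abs(P[:,0]-684)<25)&(abs(P[:,1]-148)<90); H=P[k]
l=cv2.fitLine(H[:,:2].astype(np.float32),cv2.DIST_HUBER,0,.01,.01).ravel(); c=H.mean(0)
print(len(H),c,H.min(0),H.max(0),l[:2],np.degrees(np.arctan2(-l[0],l[1])))
F=P[(P[:,2]>107)&(P[:,2]<119)&(P[:,0]<720)]; print(rect(F),np.median(F[:,2]))
rows([(684,130,170,93.3),(684,130,132,93.3)])
```

```text
[686.96097125 129.11395291 258.66250658] [3.14137101e+00 2.25514170e-04 1.63047941e+00] [ 7.63675340e-02  6.70870894e-01  8.89797524e-01 -2.29191942e-04
  1.58070638e+00  1.66821252e-02] 3.5
2238 [685.50708651 152.39373365 148.55918138] [677.61234858  72.89724993 141.75430109] [694.1364767  222.08037746 151.5084673 ] [ 0.04780766 -0.99885654] -177.25977
(array([628. , 143.9]), array([191.7, 220.6]), 2.6) 112.76405349590812
-0.0021 -0.0028 0.0431 0.3; -0.0021 -0.0028 0.0431 0.3; 0.0000 0.0000 0.0380 -0.0
```

View pics/w1.png

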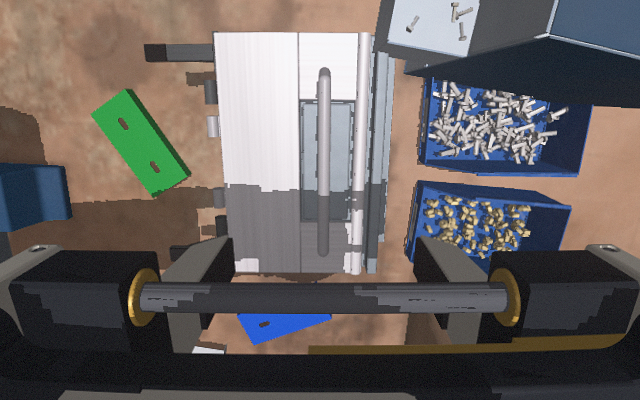

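Request:
{"method": "apply_moves", "body": {"motion": "0 0 0.05 0.6; 0 -0.0005 0.05 0; 0 0 0.027 0; 0 0 0 0; 0 0 0 0"}}

```text
time: 4.18
tool_pos: [686.4, 127.7, 133.4]
tcp_rot: [3.139, -0.0, 1.617]
contact_force: [0.3, -0.5, 1.4]
grip_width: 91.7
finger_force: 0.0
```

Request:
{"method": "apply_moves", "body": {"motion": "0 0 0 0; 0 0 0 0; 0 0 0 0; 0 0 0 0; 0 0 0 0; 0 0 0 0", "fingers": -1}}

```text
time: 4.92
tool_pos: [685.5, 127.7, 131.6]
tcp_rot: [-3.141, 0.0, 1.618]
contact_force: [0.6, -0.9, -1.0]
grip_width: 36.7
finger_force: 0.0
```

Run:
```python
from h import *
o=bot.get_obs(); print(o['tool_pos'],o['tcp_rot'],o['contact_force'],o['grip_width'],o['finger_force'])
a0=np.degrees(np.arctan2(35,98)); r=np.hypot(98,35); t=np.radians(a0+np.r_[0,4,12,22,33,44,55,66,75,82,86])
x=r*np.cos(t); z=r*np.sin(t)
print(';\n'.join('0 %.4f %.4f 0'%(a/1e3,-b/1e3) for a,b in zip(np.diff(x),np.diff(z))))
```

```text
[685.47038294 127.66640141 131.61213414] [-3.14147599e+00  8.09528284e-05  1.61757814e+00] [ 0.55781505 -0.89842293 -0.98304505] 36.70204884762523 0.0
0 -0.0027 -0.0068 0;
0 -0.0067 -0.0129 0;
0 -0.0108 -0.0146 0;
0 -0.0146 -0.0136 0;
0 -0.0169 -0.0105 0;
0 -0.0186 -0.0071 0;
0 -0.0197 -0.0034 0;
0 -0.0163 0.0000 0;
0 -0.0126 0.0018 0;
0 -0.0071 0.0017 0
```

Request:
{"method": "apply_moves", "body": {"motion": "0 0 0 0; 0 0 0 0; 0 0 0 0; 0 0 0 0; 0 0 0 0", "fingers": -1}}

```text
time: 5.55
tool_pos: [686.5, 127.7, 132.0]
tcp_rot: [3.139, -0.0, 1.618]
contact_force: [5.6, 0.4, -1.0]
grip_width: 9.2
finger_force: 30.0
```

Request:
{"method": "apply_moves", "body": {"motion": "0 -0.0027 -0.0068 0; 0 -0.0067 -0.0129 0; 0 -0.0108 -0.0146 0; 0 -0.0146 -0.0136 0; 0 -0.0169 -0.0105 0"}}

```text
time: 6.18
tool_pos: [636.2, 125.2, 192.4]
tcp_rot: [3.133, 0.0, 1.617]
contact_force: [7.4, -0.7, 1.9]
grip_width: 9.1
finger_force: 30.0
```

Request:
{"method": "apply_moves", "body": {"motion": "0 -0.0186 -0.0071 0; 0 -0.0197 -0.0034 0; 0 -0.0163 0 0; 0 -0.0126 0.0018 0; 0 -0.0071 0.0017 0; 0 0 0 0; 0 0 0 0"}}

```text
time: 7.05
tool_pos: [559.6, 121.6, 198.3]
tcp_rot: [3.141, 0.0, 1.618]
contact_force: [-1.9, -1.9, 8.8]
grip_width: 8.6
finger_force: 30.0
```

Run:
```python
from h import *
o=bot.get_obs(); print(o['tool_pos'],o['tcp_rot'],o['contact_force'],o['time'])
for n in ('scene','side'):
    p=shot(n)
    P=pts(p,np.ones((400,640),bool)); k=(P[:,2]>118)&(P[:,2]<262)&(abs(P[:,0]-580)<60)&(abs(P[:,1]-145)<115)&(abs(P[:,1]-127)>50); F=P[k]
    u=F[:,0]*np.cos(.049)+F[:,1]*np.sin(.049)
    for z in range(125,255,12):
        s=u[abs(F[:,2]-z)<6]; print(n,z,len(s),np.percentile(s,[5,50,95]).round() if len(s)>4 else '')
```

```text
[559.56268322 121.60831029 198.33592355] [3.14083938e+00 4.55967799e-04 1.61767911e+00] [-1.88563241 -1.90965899  8.82485674] 7.05
scene 125 112 [591. 593. 594.]
scene 137 81 [592. 593. 595.]
scene 149 92 [593. 594. 596.]
scene 161 79 [593. 595. 596.]
scene 173 79 [594. 596. 598.]
scene 185 78 [595. 597. 600.]
scene 197 57 [595. 597. 599.]
scene 209 186 [561. 583. 599.]
scene 221 80 [571. 598. 600.]
scene 233 67 [596. 598. 602.]
scene 245 152 [596. 599. 605.]
side 125 12 [590. 591. 596.]
side 137 19 [591. 592. 595.]
side 149 15 [591. 592. 597.]
side 161 14 [592. 593. 599.]
side 173 12 [593. 595. 599.]
side 185 15 [593. 595. 599.]
side 197 9 [594. 595. 599.]
side 209 56 [563. 584. 597.]
side 221 17 [568. 597. 602.]
side 233 11 [596. 599. 603.]
side 245 37 [595. 600. 605.]
```

Request:
{"method": "apply_moves", "body": {"motion": "0 0 0 0; 0 0 0 0; 0 0 0 0", "fingers": -0.63}}

```text
time: 7.52
tool_pos: [559.3, 121.8, 196.6]
tcp_rot: [-3.14, 0.0, 1.618]
contact_force: [-0.5, 0.0, -0.2]
grip_width: 17.1
finger_force: 0.0
```

Run:
```python
from h import *
o=bot.get_obs(); print(o['tool_pos'],o['contact_force'],o['grip_width'],o['finger_force'])
p=shot('wrist'); cv2.imwrite('pics/w2.png',p['img'])
for n in ('scene',):
    p=shot(n)
    P=pts(p,np.ones((400,640),bool)); k=(P[:,2]>118)&(P[:,2]<262)&(abs(P[:,0]-580)<60)&(abs(P[:,1]-145)<115)&(abs(P[:,1]-127)>50); F=P[k]
    u=F[:,0]*np.cos(.049)+F[:,1]*np.sin(.049)
    for z in (125,173,197,209,245):
        s=u[abs(F[:,2]-z)<6]; print(n,z,len(s),np.percentile(s,[5,50,95]).round() if len(s)>4 else '')
```

```text
[559.3082537  121.8041213  196.62125584] [-0.45665623  0.04373512 -0.24653688] 17.08663846412819 0.0
scene 125 92 [591. 593. 594.]
scene 173 77 [594. 596. 598.]
scene 197 62 [595. 596. 598.]
scene 209 185 [561. 584. 599.]
scene 245 150 [596. 599. 605.]
```

View pics/w2.png

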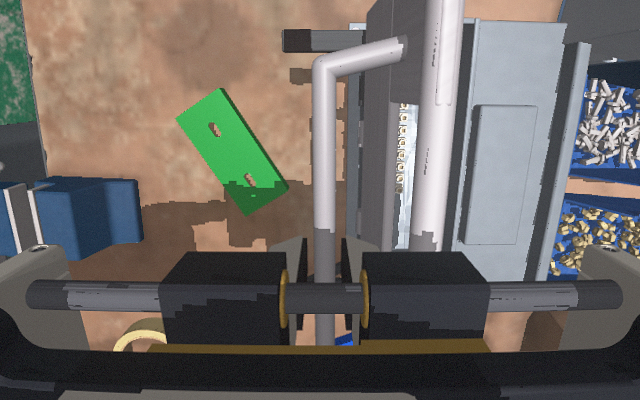

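Request:
{"method": "apply_moves", "body": {"motion": "0 -0.002 -0.015 0; 0 0 -0.03 0; 0 0 -0.04 0; 0 0 -0.015 0; 0 0 0 0; 0 0 0 0"}}

```text
time: 8.38
tool_pos: [557.0, 121.7, 295.6]
tcp_rot: [-3.139, 0.0, 1.618]
contact_force: [-0.2, 0.2, 0.2]
grip_width: 17.0
finger_force: 0.0
```

Run:
```python
from h import *
o=bot.get_obs(); print(o['tool_pos'],o['contact_force'],o['time'])
p=shot('scene')
P=pts(p,np.ones((400,640),bool)); k=(P[:,2]>118)&(P[:,2]<262)&(abs(P[:,0]-580)<60)&(abs(P[:,1]-145)<115); F=P[k]
u=F[:,0]*np.cos(.049)+F[:,1]*np.sin(.049)
for z in (125,173,197,209,245):
        s=u[abs(F[:,2]-z)<6]; print(z,len(s),np.percentile(s,[5,50,95]).round() if len(s)>4 else '')
p=shot('wrist'); P=pts(p,np.ones((400,640),bool))
k=(P[:,2]>236)&(P[:,2]<256)&(abs(P[:,0]-595)<25)&(abs(P[:,1]-145)<115); H=P[k]
l=cv2.fitLine(H[:,:2].astype(np.float32),cv2.DIST_HUBER,0,.01,.01).ravel(); c=H.mean(0)
print(len(H),c,H.min(0),H.max(0),l,np.degrees(np.arctan(-l[0]/l[1])))
```

```text
[556.98504141 121.65375018 295.5840615 ] [-0.1720493   0.18741175  0.24904797] 8.375
125 218 [591. 593. 595.]
173 152 [594. 596. 598.]
197 103 [596. 597. 599.]
209 429 [560. 568. 599.]
245 300 [596. 600. 605.]
4778 [592.87494263 183.6625542  244.08814253] [584.39501753 100.45199428 238.36967574] [603.28911002 251.72446044 247.60047478] [ 5.1073689e-02 -9.9869490e-01  5.9268353e+02  1.8371117e+02] 2.9275804
```

Request:
{"method": "apply_moves", "body": {"motion": "0.0195 0.039 0 0; 0 0 0 0; 0 0 0.025 0; 0 0 0.03 0; 0 0 0.014 0; 0 0 0 0; 0 0 0 0", "fingers": 0.1}}

```text
time: 9.35
tool_pos: [596.2, 143.0, 229.3]
tcp_rot: [3.14, -0.0, 1.618]
contact_force: [0.5, -0.3, 0.4]
grip_width: 50.7
finger_force: 0.0
```

Request:
{"method": "apply_moves", "body": {"motion": "0 0 0 0; 0 0 0 0; 0 0 0 0; 0 0 0 0; 0 0 0 0; 0 0 0 0", "fingers": -1}}

```text
time: 10.1
tool_pos: [595.7, 143.0, 228.1]
tcp_rot: [3.142, 0.0, 1.618]
contact_force: [0.3, 0.3, -0.9]
grip_width: 10.9
finger_force: 30.0
```

Run:
```python
from h import *
o=bot.get_obs(); print(o['tool_pos'],o['contact_force'],o['grip_width'],o['finger_force'],o['tcp_rot'])
t=np.radians(np.r_[87,92,100,109,119,129,139,149,158,166,172,176,179,180.5])
x=130*np.cos(t); z=130*np.sin(t)
print(';\n'.join('0 %.4f %.4f 0'%(a/1e3,-b/1e3) for a,b in zip(np.diff(x),np.diff(z))))
```

```text
[595.66438922 142.98802506 228.12195291] [ 0.29031436  0.34070697 -0.89961799] 10.944878000973494 29.999593198299408 [3.14158426e+00 1.33929310e-04 1.61762233e+00]
0 -0.0113 -0.0001 0;
0 -0.0180 0.0019 0;
0 -0.0197 0.0051 0;
0 -0.0207 0.0092 0;
0 -0.0188 0.0127 0;
0 -0.0163 0.0157 0;
0 -0.0133 0.0183 0;
0 -0.0091 0.0183 0;
0 -0.0056 0.0172 0;
0 -0.0026 0.0134 0;
0 -0.0009 0.0090 0;
0 -0.0003 0.0068 0;
0 -0.0000 0.0034 0
```

Request:
{"method": "apply_moves", "body": {"motion": "0 -0.0113 -0.0001 0; 0 -0.018 0.0019 0; 0 -0.0197 0.0051 0; 0 -0.0207 0.0092 0; 0 -0.0188 0.0127 0"}}

```text
time: 10.72
tool_pos: [506.5, 139.0, 199.9]
tcp_rot: [3.139, -0.0, 1.618]
contact_force: [3.6, 0.9, -0.9]
grip_width: 10.5
finger_force: 30.0
```

Request:
{"method": "apply_moves", "body": {"motion": "0 -0.0163 0.0157 0; 0 -0.0133 0.0183 0; 0 -0.0091 0.0183 0; 0 -0.0056 0.0172 0; 0 -0.0026 0.0134 0; 0 -0.0009 0.009 0; 0 0 0.005 0; 0 0 0 0"}}

```text
time: 11.72
tool_pos: [458.0, 136.9, 101.5]
tcp_rot: [-3.138, -0.0, 1.618]
contact_force: [-4.1, 3.8, -1.2]
grip_width: 11.0
finger_force: 30.0
```

Request:
{"method": "apply_moves", "body": {"motion": "0 0 0.002 0; 0 0 0.002 0; 0 0 0 0; 0 0 0 0"}}

```text
time: 12.22
tool_pos: [457.9, 136.8, 97.7]
tcp_rot: [-3.138, -0.0, 1.618]
contact_force: [-5.3, 4.1, -0.7]
grip_width: 10.4
finger_force: 30.0
```

Request:
{"method": "apply_moves", "body": {"motion": "0 0 0 0; 0 0 0 0; 0 0 0 0; 0 0 -0.02 0; 0 0 -0.05 0; 0 0 -0.05 0; 0 0 -0.04 0; 0 0 0 0", "fingers": -0.45}}

```text
time: 13.22
tool_pos: [461.2, 136.7, 261.6]
tcp_rot: [3.134, -0.0, 1.617]
contact_force: [-0.5, 0.1, 0.1]
grip_width: 25.4
finger_force: 0.0
```

Run:
```python
from h import *
o=bot.get_obs(); print(o['tool_pos'],o['contact_force'],o['tcp_rot'])
p=shot('wrist')
def flap(p,n):
    P=pts(p,np.ones((400,640),bool)); k=(P[:,2]>95)&(P[:,2]<122)&(P[:,0]>440)&(P[:,0]<586)&(abs(P[:,1]-140)<115); F=P[k]
    u=F[:,0]*np.cos(.05)+F[:,1]*np.sin(.05); v=-F[:,0]*np.sin(.05)+F[:,1]*np.cos(.05)
    for a in range(450,600,15):
        s=F[abs(u-a)<7,2]; print(n,a,len(s),np.percentile(s,[50,90]).round(1) if len(s)>9 else '')
    print(rect(F),np.percentile(u,[1,99]),np.percentile(v,[1,99]))
flap(p,'wrist'); flap(shot('scene'),'scene')
p=shot('scene')
for r in bot.cut_out(p,'cover_wide')[:4]:
    Q=pts(p,r['pixels']);Q=Q[Q[:,2]>10]; print(p['img'][r['pixels']].mean(0).round(),rect(Q))
rows([(526,-206,200,83)])
```

```text
[461.2114399  136.69305161 261.60820835] [-0.47871516  0.07555967  0.10246788] [ 3.13423907e+00 -3.05602149e-04  1.61745773e+00]
wrist 450 0 
wrist 465 3219 [114.4 115.9]
wrist 480 1647 [112.6 113.5]
wrist 495 1286 [112.6 113.5]
wrist 510 1079 [112.6 113.5]
wrist 525 2953 [112.6 113.5]
wrist 540 2967 [112.6 113.5]
wrist 555 2926 [112.6 113.5]
wrist 570 2911 [112.6 113.5]
wrist 585 2386 [112.5 113.6]
(array([521.5, 143.3]), array([139.8, 214.9]), 2.9) [459.14960312 592.51162985] [ 17.8311272  221.12672637]
scene 450 0 
scene 465 440 [113.5 116.2]
scene 480 223 [112.1 113.9]
scene 495 212 [112.3 114.7]
scene 510 211 [112.  114.1]
scene 525 401 [111.9 113.8]
scene 540 371 [112.1 114.2]
scene 555 397 [112.3 114.5]
scene 570 345 [112.3 114.2]
scene 585 293 [112.2 114.4]
(array([521.1, 139. ]), array([139.9, 223. ]), 2.8) [459.03281902 591.64875938] [  7.891704   221.92752745]
[ 71. 132.  58.] (array([467.2, 138.1]), array([ 53.8, 119.1]), 34.2)
[203. 206. 206.] (array([ 526.1, -207.9]), array([120.9,  57. ]), 83.1)
[190. 192. 196.] (array([484.8, 137. ]), array([222.1, 221.7]), 3.0)
-0.0493 0.0073 0.0081 1.4; -0.0491 0.0085 0.0081 1.4; -0.0489 0.0097 0.0081 1.4; -0.0487 0.0108 0.0081 1.4; -0.0484 0.0120 0.0081 1.4; -0.0481 0.0132 0.0081 1.4; -0.0477 0.0143 0.0081 1.4
```

Request:
{"method": "apply_moves", "body": {"motion": "-0.0493 0.0073 0.008 1.4; -0.049 0.0085 0.008 1.4; -0.049 0.0097 0.008 1.4; -0.0487 0.011 0.008 1.4; -0.0484 0.012 0.008 1.4; -0.048 0.013 0.008 1.4; -0.0477 0.0143 0.008 1.4; 0 0 0 0", "fingers": 0.7}}

```text
time: 14.42
tool_pos: [525.5, -208.5, 199.6]
tcp_rot: [-3.138, -0.001, 1.442]
contact_force: [-0.3, 0.2, -0.5]
grip_width: 77.9
finger_force: 0.0
```

Run:
```python
from h import *
o=bot.get_obs(); print(o['tool_pos'],o['tcp_rot'],o['time'])
p=shot('wrist'); cv2.imwrite('pics/w3.png',p['img'])
for r in bot.cut_out(p,'cover_wide')[:3]:
    Q=pts(p,r['pixels']);Q=Q[(Q[:,2]>12)&(Q[:,2]<22)]; print(r['p'],p['img'][r['pixels']].mean(0).round(),rect(Q),np.median(Q[:,2]),r['point'])
P=pts(p,np.ones((400,640),bool)); k=(P[:,2]>12)&(P[:,2]<22)&(np.hypot(P[:,0]-526,P[:,1]+207)<72); print(rect(P[k]))
```

```text
[ 525.54315567 -208.54132355  199.64485925] [-3.13775510e+00 -7.98802014e-04  1.44233547e+00] 14.425
0.87 [200. 198. 199.] (array([ 526., -208.]), array([120.1,  54. ]), 83.2) 16.214977923983668 [324.5, 169.9]
(array([ 526., -208.]), array([120.1,  54. ]), 83.2)
```

View pics/w3.png

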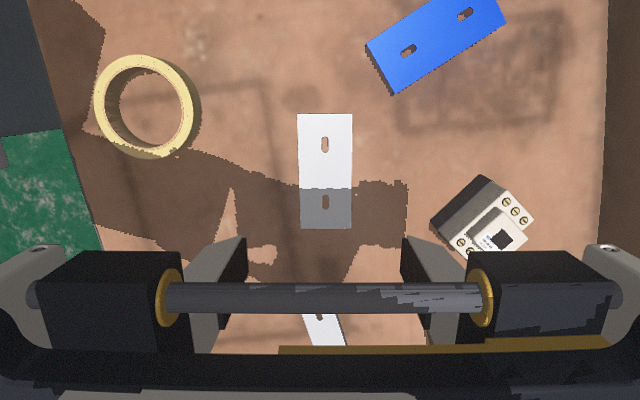

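Request:
{"method": "apply_moves", "body": {"motion": "0 0.0005 0.055 -0.5; 0 0 0.055 0; 0 0 0.055 0; 0 0 0.022 0; 0 0 0.008 0; 0 0 0 0"}}

```text
time: 15.28
tool_pos: [527.1, -205.1, 7.8]
tcp_rot: [3.141, 0.0, 1.456]
contact_force: [0.2, -0.0, 0.2]
grip_width: 78.3
finger_force: 0.0
```

Request:
{"method": "apply_moves", "body": {"motion": "0 0 0 0; 0 0 0 0; 0 0 0 0; 0 0 0 0; 0 0 0 0", "fingers": -1}}

```text
time: 15.9
tool_pos: [527.2, -206.0, 8.1]
tcp_rot: [3.141, 0.0, 1.455]
contact_force: [-1.1, 0.5, 5.4]
grip_width: 54.0
finger_force: 30.0
```

Run:
```python
from h import *
o=bot.get_obs(); print(o['tool_pos'],o['tcp_rot'],o['grip_width'],o['finger_force'],o['contact_force'])
x,y,z=o['tool_pos']; w=np.degrees(o['tcp_rot'][2])
rows([(x,y,z+50,w),(500,-100,150,86),(547,141,150,92.9)])
```

```text
[ 527.16127254 -206.03140485    8.14166445] [3.14063161e+00 4.70711336e-04 1.45519906e+00] 54.01414552523794 30.00149130821228 [-1.07632356  0.48316843  5.36464105]
0.0000 0.0000 -0.0500 -0.0; 0.0341 -0.0131 -0.0306 -0.9; 0.0343 -0.0125 -0.0306 -0.9; 0.0344 -0.0120 -0.0306 -0.9; 0.0487 0.0060 -0.0000 -1.4; 0.0486 0.0072 -0.0000 -1.4; 0.0484 0.0084 -0.0000 -1.4; 0.0482 0.0095 -0.0000 -1.4
0.0479 0.0107 -0.0000 -1.4
```

Request:
{"method": "apply_moves", "body": {"motion": "0 0 -0.02 0; 0 0 -0.04 0; 0.034 -0.013 -0.03 -0.9; 0.0343 -0.0125 -0.03 -0.9; 0.0344 -0.012 -0.03 -0.9; 0.0487 0.006 0 -1.4; 0.0486 0.0072 0 -1.4; 0.0484 0.0084 0 -1.4"}}

```text
time: 16.9
tool_pos: [527.7, 46.2, 157.4]
tcp_rot: [3.142, 0.0, 1.576]
contact_force: [0.7, -0.4, -0.5]
grip_width: 53.7
finger_force: 30.0
```

Run:
```python
from h import *
o=bot.get_obs(); print(o['tool_pos'],o['tcp_rot'],o['grip_width'],o['finger_force'])
rows([(547,143,150,92.9)])
```

```text
[527.74631026  46.19350846 157.39501515] [3.14152416e+00 1.04787796e-04 1.57612855e+00] 53.66049356169991 29.998326301574707
0.0484 0.0099 0.0037 -1.3; 0.0481 0.0110 0.0037 -1.3
```

Request:
{"method": "apply_moves", "body": {"motion": "0.0484 0.01 0.004 -1.3; 0.048 0.011 0.004 -1.3; 0 0 0 0; 0 0 0 0"}}

```text
time: 17.4
tool_pos: [546.8, 141.2, 149.0]
tcp_rot: [-3.141, 0.001, 1.622]
contact_force: [-0.3, -0.4, -0.7]
grip_width: 53.8
finger_force: 30.0
```

Run:
```python
from h import *
o=bot.get_obs(); print(o['tool_pos'],o['tcp_rot'],o['grip_width'],o['finger_force'])
rows([(547,143,122.5,92.9)])
```

```text
[546.78055068 141.1875792  148.96266832] [-3.14051014e+00  5.49385284e-04  1.62151010e+00] 53.83213799362363 29.999261498451233
0.0018 0.0003 0.0265 0.0
```

Request:
{"method": "apply_moves", "body": {"motion": "0.0015 0 0.01 0; 0 0 0.01 0; 0 0 0.0045 0; 0 0 0.002 0; 0 0 0 0; 0 0 0 0"}}

```text
time: 18.15
tool_pos: [547.3, 143.0, 123.2]
tcp_rot: [3.141, 0.0, 1.621]
contact_force: [0.3, -0.6, -0.6]
grip_width: 54.0
finger_force: 30.0
```

Request:
{"method": "apply_moves", "body": {"motion": "0 0 0.001 0; 0 0 0.001 0; 0 0 0 0; 0 0 0 0"}}

```text
time: 18.65
tool_pos: [547.2, 143.0, 121.1]
tcp_rot: [3.141, 0.0, 1.621]
contact_force: [-0.7, 0.6, 2.2]
grip_width: 54.0
finger_force: 30.0
```

Request:
{"method": "apply_moves", "body": {"motion": "0 0 0 0; 0 0 0 0; 0 0 -0.02 0; 0 0 -0.05 0; 0 0 -0.05 0; 0 0 0 0; 0 0 0 0", "fingers": 0.45}}

```text
time: 19.52
tool_pos: [546.7, 142.9, 240.2]
tcp_rot: [-3.141, 0.0, 1.621]
contact_force: [0.5, 0.1, -1.0]
grip_width: 66.8
finger_force: 0.0
```

Run:
```python
from h import *
o=bot.get_obs(); print(o['tool_pos'],o['tcp_rot'])
p=shot('wrist'); q=shot('scene')
P=pts(p,np.ones((400,640),bool))
for n,p in (('w',p),('s',q)):
    P=pts(p,np.ones((400,640),bool)); k=(P[:,2]>123)&(P[:,2]<136)&(np.hypot(P[:,0]-547,P[:,1]-141)<75); print(n,rect(P[k]),np.median(P[k][:,2]))
    k=(P[:,2]>95)&(P[:,2]<122)&(P[:,0]>440)&(P[:,0]<620)&(abs(P[:,1]-140)<125);F=P[k]; u=F[:,0]*np.cos(.05)+F[:,1]*np.sin(.05); print(u.min(),np.percentile(u,1))
p=q
for r in bot.cut_out(p,'cover_narrow')[:3]:
    Q=pts(p,r['pixels']);Q=Q[(Q[:,2]>12)&(Q[:,2]<22)]; print(r['p'],rect(Q),r['point'])
rows([(440,-250,200,99),(501,-404,200,99.5)])
```

```text
[546.74623027 142.91509098 240.22101053] [-3.14069522e+00  1.71186701e-04  1.62108747e+00]
w (array([547.4, 140.7]), array([ 54.1, 120.2]), 2.7) 129.17431163398692
458.210896587203 460.5655059533537
s (array([548. , 140.9]), array([ 56.6, 121.1]), 2.8) 128.58814100236975
456.936105441683 458.99748314334903
-0.0484 -0.0158 0.0049 -0.8; -0.0482 -0.0164 0.0049 -0.8; -0.0479 -0.0170 0.0049 -0.8; -0.0477 -0.0177 0.0049 -0.8; -0.0475 -0.0183 0.0049 -0.8; -0.0472 -0.0189 0.0049 -0.8; -0.0470 -0.0196 0.0049 -0.8; -0.0467 -0.0202 0.0049 -0.8
-0.0404 0.0090 -0.0000 -0.1; -0.0404 0.0090 -0.0000 -0.1; -0.0405 0.0089 -0.0000 -0.1; -0.0405 0.0088 -0.0000 -0.1
```

Run:
```python
from h import *
A=[shot('scene'),shot('side')]
P=np.concatenate([pts(p,np.ones((400,640),bool)) for p in A])
k=(P[:,2]>250)&(P[:,2]<620)&(P[:,0]>380)&(P[:,0]<680)&(P[:,1]<-150)&(P[:,1]>-700); F=P[k]
for y in range(-640,-160,30):
    f=F[abs(F[:,1]-y)<15]
    if len(f)<6: print(y,len(f)); continue
    print(y,len(f),[ (x,len(g),int(g.min()),int(g.max())) for x in range(440,680,30) if len(g:=f[abs(f[:,0]-x)<15,2])>3])
for p in A:
    for r in bot.cut_out(p,'cover_narrow')[:3]:
        Q=pts(p,r['pixels']);Q=Q[(Q[:,2]>10)&(Q[:,2]<24)]; print(r['p'],rect(Q),r['point'])
cv2.imwrite('pics/scene3.png',A[0]['img'])
```

```text
-640 0
-610 0
-580 0
-550 1
-520 195 [(650, 88, 378, 394)]
-490 567 [(590, 30, 367, 376), (620, 156, 368, 384), (650, 241, 378, 401)]
-460 917 [(560, 96, 371, 388), (590, 212, 368, 390), (620, 219, 372, 393), (650, 269, 382, 411)]
-430 904 [(530, 11, 378, 384), (560, 153, 377, 392), (590, 158, 381, 397), (620, 209, 386, 408), (650, 240, 392, 432)]
-400 1097 [(560, 94, 382, 412), (590, 256, 386, 432), (620, 287, 391, 445), (650, 317, 404, 459)]
-370 748 [(590, 185, 412, 435), (620, 245, 423, 455), (650, 222, 444, 466)]
-340 618 [(590, 79, 416, 434), (620, 225, 418, 456), (650, 194, 442, 464)]
-310 426 [(620, 68, 424, 444), (650, 222, 435, 462)]
-280 326 [(650, 198, 416, 460)]
-250 158 [(650, 62, 419, 442)]
-220 12 []
-190 0
0.5 (array([ 501.3, -355.6]), array([23. , 21.6]), 19.0) [419.5, 183.8]
0.88 (array([ 501.7, -403.8]), array([ 36. , 121.4]), 8.9) [291.0, 333.1]
```

View pics/scene3.png

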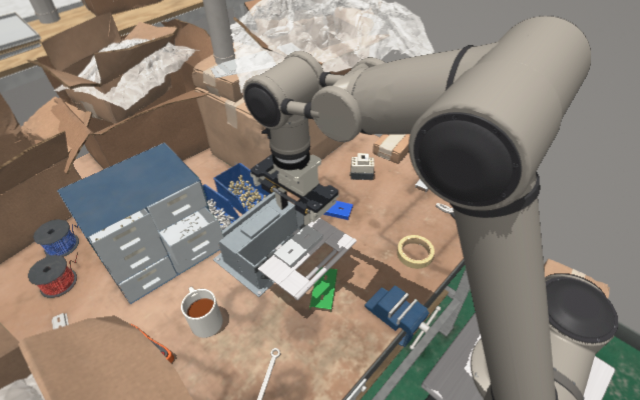

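Run:
```python
from h import *
o=bot.get_obs(); T=o['tool_pos']; j1=o['joint_positions'][0]; print(T,o['joint_positions'].round(3))
A=[shot('scene'),shot('side')]
P=np.concatenate([pts(p,np.ones((400,640),bool)) for p in A])-T
c,s=np.cos(j1),np.sin(j1)
r=P[:,0]*c+P[:,1]*s; l=-P[:,0]*s+P[:,1]*c; z=P[:,2]
k=(r>-120)&(r<160)&(abs(l)<170)&(z>20)
for h in range(30,520,30):
    m=k&(abs(z-h)<15)
    if m.sum()>5: print(h,m.sum(),'rad',np.percentile(r[m],[1,99]).round(),'left',np.percentile(l[m],[1,99]).round())
```

```text
[546.90596281 142.96053285 240.12671463] [ 0.12   0.408  1.386 -0.     1.349  0.07 ]
30 187 rad [-53.  51.] left [-19.  15.]
60 266 rad [-89.  83.] left [-42.  42.]
90 1350 rad [-95.  88.] left [-45.  43.]
120 1884 rad [-94.  93.] left [-38.  40.]
150 605 rad [-51.  14.] left [-39.  40.]
180 800 rad [-50.  32.] left [-40.  38.]
210 800 rad [-39.  33.] left [-42.  40.]
240 807 rad [-37.  33.] left [-40.  40.]
270 574 rad [-40.  26.] left [-62.  62.]
300 810 rad [-44.  41.] left [-73.  70.]
330 2848 rad [-118.   41.] left [-72.  70.]
360 2794 rad [-118.   32.] left [-65.  64.]
390 108 rad [-120. -105.] left [-62.  61.]
```

```bash
python3 -c "
from h import *
rows([(400,-230,200,97),(430,-395,130,99.3)])"
```

```text
-0.0456 -0.0207 0.0051 -0.5; -0.0455 -0.0211 0.0051 -0.5; -0.0453 -0.0215 0.0051 -0.5; -0.0451 -0.0219 0.0051 -0.5; -0.0449 -0.0223 0.0051 -0.5; -0.0447 -0.0227 0.0051 -0.5; -0.0445 -0.0231 0.0051 -0.5; -0.0443 -0.0235 0.0051 -0.5
-0.0419 0.0024 0.0175 -0.6; -0.0419 0.0020 0.0175 -0.6; -0.0419 0.0016 0.0175 -0.6; -0.0419 0.0012 0.0175 -0.6
```

Request:
{"method": "apply_moves", "body": {"motion": "-0.0456 -0.0207 0.005 -0.5; -0.0455 -0.021 0.005 -0.5; -0.0453 -0.0215 0.005 -0.5; -0.0451 -0.022 0.005 -0.5; -0.045 -0.0223 0.005 -0.5; -0.0447 -0.0227 0.005 -0.5; -0.0445 -0.023 0.005 -0.5; -0.0443 -0.0235 0.005 -0.5", "fingers": 0.3}}

```text
time: 20.98
tool_pos: [399.3, -231.7, 200.9]
tcp_rot: [3.141, 0.001, 1.691]
contact_force: [0.7, 0.3, -0.2]
grip_width: 60.0
finger_force: 0.0
```

Request:
{"method": "apply_moves", "body": {"motion": "-0.042 0.0024 0.0175 -0.6; -0.042 0.002 0.0175 -0.6; -0.042 0.0016 0.0175 -0.6; -0.042 0.0012 0.0175 -0.6; 0 0 0 0; 0 0 0 0"}}

```text
time: 21.72
tool_pos: [429.7, -395.1, 130.8]
tcp_rot: [-3.141, -0.001, 1.732]
contact_force: [-0.5, 0.9, 0.3]
grip_width: 59.8
finger_force: 0.0
```

Run:
```python
from h import *
o=bot.get_obs(); print(o['tool_pos'],o['tcp_rot'],o['joint_positions'].round(2),o['time'])
p=shot('wrist'); cv2.imwrite('pics/w4.png',p['img'])
P=pts(p,np.ones((400,640),bool)); k=(P[:,2]>11)&(P[:,2]<23)&(np.hypot(P[:,0]-501,P[:,1]+404)<75); print(rect(P[k]),k.sum(),np.median(P[k][:,2]))
for r in bot.cut_out(p,'cover_narrow')[:3]:
    Q=pts(p,r['pixels']);Q=Q[(Q[:,2]>11)&(Q[:,2]<23)]; print(r['p'],rect(Q),r['point'])
```

```text
[ 429.71354087 -395.10481222  130.79412477] [-3.14125033e+00 -8.87216516e-04  1.73247880e+00] [-0.87  0.54  1.49  0.    1.12 -1.04] 21.725
(array([ 501.7, -403.2]), array([ 39.1, 119.2]), 8.5) 4442 16.113502127681897
```

View pics/w4.png

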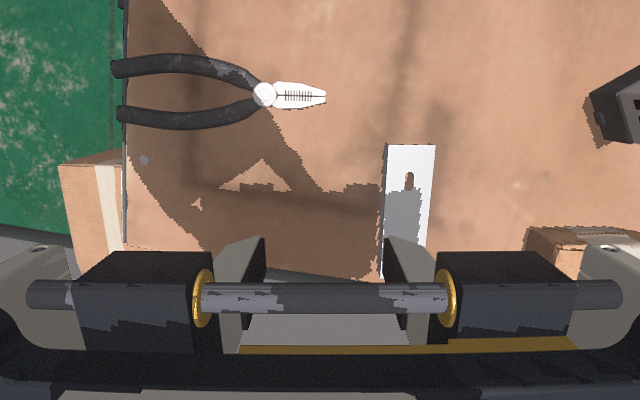

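Run:
```python
from h import *
for n in('side','wrist','scene'):
    P=pts(shot(n),np.ones((400,640),bool))
    k=(P[:,2]>25)&(P[:,2]<200)&(P[:,0]>530)&(P[:,0]<720)&(P[:,1]<-330)&(P[:,1]>-560); F=P[k]
    if len(F)>9: print(n,k.sum(),np.percentile(F,[1,50,99],0).round(),rect(F))
a=np.radians(98.8); c=np.array([501.6,-403.8])+30*np.array([np.cos(a),np.sin(a)]); print(c)
rows([(*c,40,98.8),(*c,6,98.8)])
```

```text
side 1694 [[ 623. -523.   27.]
 [ 672. -464.   48.]
 [ 719. -393.   54.]] (array([ 676.5, -455.9]), array([100.6, 133.3]), 6.8)
wrist 2080 [[ 622. -424.   25.]
 [ 640. -401.   41.]
 [ 701. -388.   47.]] (array([ 666.1, -407.2]), array([90.1, 30.9]), 10.5)
scene 762 [[ 623. -516.   26.]
 [ 670. -436.   45.]
 [ 718. -386.   51.]] (array([ 676.3, -451.7]), array([100.2, 129.5]), 6.8)
[ 497.01042491 -374.15314856]
0.0033 0.0231 0.0306 0.2; 0.0033 0.0231 0.0306 0.2; 0.0034 0.0231 0.0306 0.2; 0.0000 0.0000 0.0340 -0.0
```

Request:
{"method": "apply_moves", "body": {"motion": "0 0 0.05 0.5; 0.0002 0.01 0.05 0; 0.005 0.03 0 0; 0.005 0.03 0 0; 0 0 0 0; 0 0 0.012 0; 0 0 0.012 0; 0 0 0 0"}}

```text
time: 22.98
tool_pos: [496.1, -374.5, 5.3]
tcp_rot: [-3.14, -0.002, 1.723]
contact_force: [0.4, -0.4, 0.0]
grip_width: 59.8
finger_force: 0.0
```

Request:
{"method": "apply_moves", "body": {"motion": "0 0 0 0; 0 0 0 0; 0 0 0 0; 0 0 0 0", "fingers": -1}}

```text
time: 23.48
tool_pos: [497.6, -375.2, 7.3]
tcp_rot: [3.141, 0.001, 1.724]
contact_force: [-1.1, 0.0, 2.0]
grip_width: 38.0
finger_force: 30.0
```

```bash
python3 -c "
from h import *
o=bot.get_obs(); x,y,z=o['tool_pos']; print(o['tool_pos'],o['contact_force'],o['finger_force'])
rows([(x,y,20,98.8),(420,-270,25,98),(430,-150,150,96),(546,170,165,92.8)])"
```

```text
[ 497.64288722 -375.16285971    7.30044272] [-1.13007679  0.01210178  1.97268404] 29.998204708099365
0.0000 0.0000 -0.0127 -0.0; 0.0386 -0.0202 -0.0017 0.3; 0.0385 -0.0204 -0.0017 0.3; 0.0384 -0.0206 -0.0017 0.3; 0.0294 0.0067 -0.0312 0.5; 0.0294 0.0064 -0.0312 0.5; 0.0295 0.0061 -0.0312 0.5; 0.0295 0.0059 -0.0312 0.5
0.0437 0.0213 -0.0021 0.5; 0.0439 0.0209 -0.0021 0.5; 0.0441 0.0206 -0.0021 0.5; 0.0442 0.0202 -0.0021 0.5; 0.0444 0.0199 -0.0021 0.5; 0.0445 0.0195 -0.0021 0.5; 0.0447 0.0191 -0.0021 0.5
```

Request:
{"method": "apply_moves", "body": {"motion": "0 0 -0.012 0; 0.02 -0.02 -0.012 0.3; 0.0385 -0.0205 -0.02 0.3; 0.0385 -0.0205 -0.025 0.3; 0.03 0.006 -0.025 0.5; 0.03 0.006 -0.025 0.5; 0.035 0.006 -0.02 0.5; 0.035 0.006 -0.02 0.5"}}

```text
time: 24.48
tool_pos: [430.7, -154.8, 167.4]
tcp_rot: [3.141, 0.001, 1.673]
contact_force: [-0.5, 0.1, -0.8]
grip_width: 38.2
finger_force: 30.0
```

```bash
python3 -c "
from h import *
o=bot.get_obs(); x,y,z=o['tool_pos']; print(o['tool_pos'],o['contact_force'],o['finger_force'],o['grip_width'])
rows([(546,170,165,92.8)])"
```

```text
[ 430.71776771 -154.80686338  167.3970552 ] [-0.49851086  0.07087044 -0.82517635] 29.995710253715515 38.16458403246643
0.0445 0.0211 0.0003 0.4; 0.0446 0.0208 0.0003 0.4; 0.0448 0.0204 0.0003 0.4; 0.0450 0.0201 0.0003 0.4; 0.0451 0.0198 0.0003 0.4; 0.0453 0.0194 0.0003 0.4; 0.0454 0.0191 0.0003 0.4
```

Request:
{"method": "apply_moves", "body": {"motion": "0.0445 0.021 0 0.4; 0.0446 0.021 0 0.4; 0.0448 0.0205 0 0.4; 0.045 0.02 0 0.4; 0.045 0.02 0 0.4; 0.0453 0.0195 0 0.4; 0.0454 0.019 0 0.4; 0 0 0 0"}}

```text
time: 25.48
tool_pos: [545.9, 172.2, 166.2]
tcp_rot: [3.141, -0.001, 1.629]
contact_force: [-0.1, -0.7, -1.8]
grip_width: 38.1
finger_force: 30.0
```

Request:
{"method": "apply_moves", "body": {"motion": "0 0 0 0; 0 0 0 0"}}

```text
time: 25.72
tool_pos: [545.4, 168.0, 166.2]
tcp_rot: [-3.141, 0.0, 1.623]
contact_force: [-0.3, -1.1, -1.6]
grip_width: 38.1
finger_force: 30.0
```

Run:
```python
from h import *
o=bot.get_obs(); print(o['tool_pos'],o['tcp_rot'],np.degrees(o['tcp_rot'][2]))
for n in ('scene','side','wrist'):
    p=shot(n); P=pts(p,np.ones((400,640),bool))
    near=(abs(P[:,0]-547)<45)&(abs(P[:,1]-141)<72)
    k=near&(P[:,2]>168)&(P[:,2]<182)&(P[:,1]<158); F=P[k]
    if len(F)>9: print(n,'held',k.sum(),rect(F),np.median(F[:,2]),F.min(0),F.max(0))
    k=near&(P[:,2]>122)&(P[:,2]<137); F=P[k]
    if len(F)>9: print(n,'wide',k.sum(),rect(F),F.min(0),F.max(0))
    cv2.imwrite(f'pics/h_{n}.png',p['img'])
```

```text
[545.35871893 168.02912239 166.15631795] [-3.14142326e+00  3.15813796e-04  1.62334361e+00] 93.01073762348618
scene wide 308 (array([545.8, 168.8]), array([55.1, 65.7]), 2.1) [517.61026236 135.66591451 122.3343388 ] [573.50278706 202.30871586 132.00760405]
side held 186 (array([543.3, 117.2]), array([59.2, 81. ]), 2.7) 175.50196019239706 [511.89080376  76.31571727 168.12193475] [571.06719502 157.89184754 181.61318699]
side wide 225 (array([546. , 134.3]), array([121.5,  64.3]), 84.9) [517.45063041  73.24791697 122.31355573] [583.21989444 197.44373555 136.11021104]
wrist held 2284 (array([547.4, 139.1]), array([37.9, 39.8]), 3.3) 174.81167800226805 [527.3039398  118.87111211 172.93530963] [567.03229185 157.99322732 176.96650056]
wrist wide 3130 (array([547.5, 141.2]), array([ 54.3, 119.6]), 2.8) [517.97835084  80.20939509 122.71716601] [577.50245651 201.93442925 131.14314361]
```

View pics/h_wrist.png

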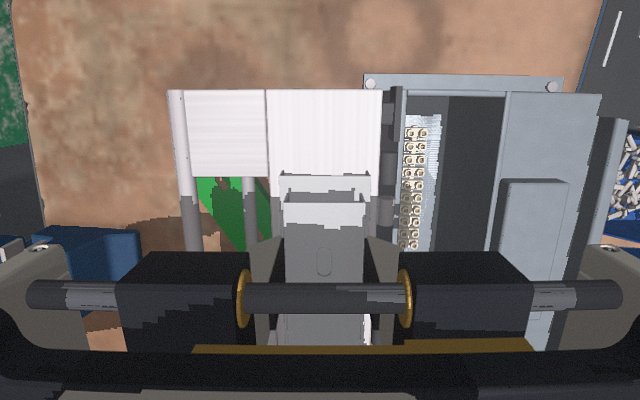

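Run:
```python
from h import *
o=bot.get_obs(); print(o['tool_pos'])
p=shot('wrist'); P=pts(p,np.ones((400,640),bool))
a=np.radians(2.8); u=P[:,0]*np.cos(a)+P[:,1]*np.sin(a); v=-P[:,0]*np.sin(a)+P[:,1]*np.cos(a)
for n,lo,hi in(('held',170,179),('wide',125,133)):
    k=(P[:,2]>lo)&(P[:,2]<hi)&(abs(P[:,0]-546)<32)&(P[:,1]>75)&(P[:,1]<230)
    V=v[k];U=u[k]
    for b in np.arange(50,190,15):
        s=U[abs(V-b)<4]
        if len(s)>20: print(n,b,len(s),s.min().round(1),s.max().round(1),((s.max()+s.min())/2).round(1))
    print(n,'v',V.min().round(1),V.max().round(1),np.percentile(V,[.5,99.5]).round(1))
```

```text
[545.59022288 168.19498333 166.13134435]
held 95 622 534.8 572.4 553.6
held 110 823 534.7 572.4 553.6
held 140 984 534.2 572.6 553.4
held 155 1598 522.1 586.0 554.0
held 170 1162 534.6 572.5 553.5
held v 92.8 172.8 [ 93.9 172.3]
wide 65 65 527.3 580.7 554.0
wide 80 32 527.2 580.8 554.0
wide 110 89 549.3 557.6 553.5
wide 125 146 549.4 557.5 553.5
wide 140 85 526.7 580.7 553.7
wide 155 181 526.7 580.8 553.8
wide 170 1221 527.1 580.8 553.9
wide v 54.9 174.1 [ 57.1 173.9]
```

Request:
{"method": "apply_moves", "body": {"motion": "0.0012 0.0003 0.008 0; 0 0 0.01 0; 0 0 0.006 0; 0 0 0.003 0; 0 0 0 0; 0 0 0 0"}}

```text
time: 26.68
tool_pos: [546.1, 170.4, 139.1]
tcp_rot: [3.141, 0.0, 1.625]
contact_force: [0.3, 1.0, -0.9]
grip_width: 38.0
finger_force: 30.0
```

Request:
{"method": "apply_moves", "body": {"motion": "0 0 0.001 0; 0 0 0.001 0; 0 0 0 0; 0 0 0 0"}}

```text
time: 27.18
tool_pos: [546.0, 170.4, 137.1]
tcp_rot: [3.141, 0.0, 1.625]
contact_force: [-0.7, 0.6, -0.1]
grip_width: 38.1
finger_force: 30.0
```

Request:
{"method": "apply_moves", "body": {"motion": "0 0 0.001 0; 0 0 0 0; 0 0 0 0"}}

```text
time: 27.55
tool_pos: [546.0, 170.4, 137.0]
tcp_rot: [3.141, -0.0, 1.625]
contact_force: [-2.3, -1.9, 6.6]
grip_width: 38.0
finger_force: 30.0
```

Contact at 6.6 N. Releasing with a small opening, then moving straight up.

Request:
{"method": "apply_moves", "body": {"motion": "0 0 0 0; 0 0 0 0; 0 0 0 0; 0 0 -0.02 0; 0 0 -0.05 0; 0 0 -0.05 0; 0 0 0 0; 0 0 0 0", "fingers": 0.1}}

```text
time: 28.55
tool_pos: [545.5, 170.3, 255.1]
tcp_rot: [-3.141, 0.0, 1.625]
contact_force: [-0.8, 0.5, -0.6]
grip_width: 50.7
finger_force: 0.0
```

Run:
```python
from h import *
o=bot.get_obs(); print(o['tool_pos'],o['contact_force'],o['grip_width'],o['time'])
for n in ('wrist','scene'):
    p=shot(n); P=pts(p,np.ones((400,640),bool)); near=(abs(P[:,0]-547)<45)&(abs(P[:,1]-141)<75)
    for t,lo,hi in (('narrow',142,152),('wide',124,134)):
        F=P[near&(P[:,2]>lo)&(P[:,2]<hi)]
        if len(F)>9: print(n,t,len(F),rect(F),np.percentile(F[:,2],[5,50,95]).round(1))
    if n=='scene':
        for t in('mug','contactor'):
            r=bot.cut_out(p,t)[0]; print(t,r['p'],np.median(pts(p,r['pixels']),0).round())
    cv2.imwrite(f'pics/f_{n}.png',p['img'])
```

```text
[545.47969643 170.26342111 255.14363044] [-0.81754671  0.49851732 -0.61817177] 50.73683994421262 28.55
wrist narrow 5442 (array([547.3, 145.7]), array([ 38.1, 111.3]), 2.8) [144.8 145.9 147. ]
wrist wide 2206 (array([547.3, 141. ]), array([ 54.1, 120.7]), 2.8) [128.1 129.2 130.2]
scene narrow 605 (array([547.7, 141.5]), array([ 41.5, 121. ]), 2.5) [143.  145.4 147.9]
scene wide 285 (array([542.8, 141.1]), array([123.,  53.]), 88.6) [125.3 128.6 132.6]
mug 0.86 [608. 402.  59.]
contactor 0.58 [ 668. -260.   52.]
```

View pics/f_wrist.png

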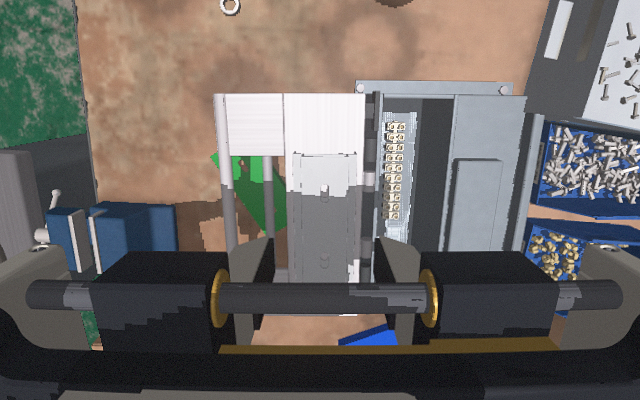

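The narrow cover sits squarely on the wide one (around pixel (323,220)). The centre offset is under 1 mm, both are at about 2.8°, and the mug and contactor haven't moved.

```bash
python3 -c "
from plant import bot
print(bot.close_job())"
```

```text
the job is handed in; nothing more can be done
None
```

I handed the job in after about 29 s of the 72 s allowed; the hand-in returned no verdict. By camera, the flap is level on its stop arms, the wide cover is in the middle of the shelf plate, the narrow cover is centred on it to within about 1 mm, and the mug and contactor have not moved.

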